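# Unlatch the bun press and hold its arm open

## Task

The bun press on the bench is shut: its white arm is locked down on a ball by a spring latch. Pull the red latch knob sideways, straight away from the arm, to the end of its travel while the arm is still down, then lift the arm off the ball by it until the cup at its end is about 10 cm above the ball, and finish while still holding the arm up there, at rest. Do not disturb the bun in the press or the other things on the bench.

Things in the scene. Friction and masses are not known exactly. Their poses are not given: they have to be found in the camera images.
- press_stand: Fixed stand of the bun press: steel plate 300 x 120 x 12 mm. Origin: centre of its underside, on the bench. Its +x runs from the ball end to the hinge end, +y points to the side where the red latch knob sticks out, +z up. Ball stud at x = -115 mm; hinge pin of the arm at x = +120 mm, z = 100 mm, parallel to y.
- press_arm: White arm of the press. Origin: on its hinge pin; shut, its axes are those of press_stand, and its cup lies 235 mm along -x. It turns about its own y, up to 0.85 rad, and falls shut when let go. It carries cup, round platen and latch. Locked, it has only some 2 mm of play at the cup. Once free, 2 to 4 N at the knob lifts it.
- press_latch (a joint): Travel of the spring latch in m: 0 shut, 0.018 fully pulled out. It slides along the arm's +y, sideways away from the arm; the spring pulls back with 3 N at first and 8 N at full travel. Its bolt is clear of the ball beyond 0.009; let go, it springs back.
- latch_knob (a point): Centre of the grip of the red pull knob: ridged cylinder, diameter 28 mm, 36 mm long along the arm's y (18 mm either way), with an end flange of 38 mm diameter and 5 mm thick on its outer side. Shut, it lies 72 mm above the bench, 73 mm to the +y side of the ball. Axes as press_arm; it moves with latch and arm. Free space before, behind and above it.
- cup (a point): Point in the white cup (62 mm diameter, its top 40 mm above this point) at the arm's free end that sits at the ball's centre when the press is shut: 235 mm along -x and 10 mm below the arm's origin. Axes as press_arm.
- ball (a point): Centre of the fixed steel ball (diameter 44 mm) on its post, 90 mm above the bench. It does not move.
- bun: Smooth golden bun, 88 mm across, 44 mm high, loose on the round lower plate of the press, under the platen. Origin: centre of its underside.
- shaker: Spice shaker with black cap and green label, 45 mm diameter, 105 mm high, standing. Bystander. Origin: centre of its foot.
- timer: White round kitchen timer, 62 mm diameter, 42 mm high. Bystander. Origin: centre of its foot.
- label_roll: White roll of stickers, 69 mm diameter, 40 mm high, lying flat. Bystander. Origin: centre of its underside.
- cream_tub: White lidded round tub, 145 mm diameter, 83 mm high. Bystander. Origin: centre of its foot.

How it is judged:
By the outcome, as a careful person would: the job done as asked, in the order asked, and still so for the second after the job is handed in, while the arm keeps its last pose, push and grip.
It also fails if it takes over 38 s, if anything falls off the work surface, if the arm or the gripper's body presses on something with over 40 N, if the wrist force passes 120 N, or if a joint passes its speed limit or range.

## Robot

A 6-joint arm with a two-finger parallel gripper is mounted at the origin on a cart in front of the work surface, level with it; the furniture and walls round the work are solid. World frame = base frame: x ahead of the robot, y to its left, z up, the work surface at z = 0. Lengths are in m, angles in rad, forces in N, time in s.
With the tool pointing down it reaches from about 0.25 to 0.8 m from the base axis. Payload 8.5 kg.
Tool frame: the origin (TCP) lies between the finger pads; the fingertips stand 11 mm ahead of it and the grasp point (between the pads) lies 8 mm behind it (r.tips_ahead is the distance from the TCP to the fingertips, in m); z points along the fingers, y is the direction in which the jaws open and shut (so a half turn about z gives the same grasp; the last joint's range is limited). The gripper opens to 85 mm and grips with 20 to 120 N. Pads are 22 mm wide; open, the fingers measure 114 mm over their backs; the gripper's body (76 mm by 85 mm) begins 54 mm behind the grasp point. The pads swing forward as they close: fully open they stand 13 mm farther back than shut.
Start: joints at [1.335, 0.238, -0.013, 1.319, 0, 1.571], TCP at [0.123, 0.51, 0.242] pointing down, gripper open.
Joint ranges: [-2.66, 2.66], [-1.03, 1.9], [-1.14, 1.46], [-1.82, 2.27], [-1.45, 1.34], [-3.14, 3.14]. Speed limits (rad/s): [2.22, 2.22, 2.79, 3.14, 3.14, 3.14].

## Interface

Orientations are given as a rotation vector (axis times angle).
In Python, from bench import r, imaging, finish_job gives the robot as it stands.
- The arm moves only by the tool move_arm, never from a script. Its arguments are lists of equal length, an entry for each row: "hand": the opening, from 0 (shut) to 1 (fully open); "slide": the shift along the tool's x, y, z in units of 30 mm (1.0 is 30 mm), a list of three; "delta_rot": the turn, a rotation vector about the tool's x, y, z in units of 6 degrees (1.0 is 6 degrees), a list of three. A call has 1 to 5 rows; each row is the pose to reach, as a shift and turn from the pose commanded when the call began, along the tool's axes at that moment; what a row does not reach only later rows make up. A row lasts 1/10 s, in which the tool goes at most 50 mm and 8.59 degrees, less where a joint would pass 70% of its speed; a pose out of reach is approached as far as the arm can. A call with a gripper value outside its range is refused whole. The fingers move at their own pace and stop on an object; "force" is the grip in N (left out, the last holds). Time passes only in rows, so rows that repeat a pose let the fingers close. It gives the time, the measured TCP pose, the force and the opening at its end, in the units of the state.
- r.sense(): the state, without advancing time (a new reading comes with each control period).
- imaging.camera(name): name is "side" or "top" or "wrist"; returns the picture (400x640x3 uint8, red, green, blue); there is no depth.
- imaging.camera_model(name): a dict with "fovy" (degrees; the focal length in pixels is half the picture's height over the tangent of half this angle, whatever the lens; pixels are square), "cx", "cy" (the principal point, pixels), "position" and "rotation" of the camera in the world; the wrist camera has in their place "mount" (4x4, takes a point from camera to tool coordinates, whose origin is the TCP and whose axes are the flange's). Camera axes: x right, y down, z forward; pixel columns grow to the right and rows downward; lengths in m; the calibration is good to about 2 mm. A picture is of the moment at which its call begins: read the wrist's pose just before it. camera_model takes no time and is no camera call.
- finish_job(): hands the job in, once; it reports no verdict.
The state is a dict: "clock": time; "joint_pos": joint angles; "joint_velocities": joint speeds; "joint_efforts": joint torques, N m; "tool_pos": TCP position; "tcp_rot": TCP orientation; "wrist_force": force on the tool from outside, world axes, zero at the start; "torque": the same for the moment, N m; "gripper_width": finger opening in m.
Only numpy, scipy, OpenCV 4.12 (cv2) and the standard library are available. Lean on these libraries where they do the work, as an engineer would, in place of code of your own. Each camera call takes 0.05 s, during which the arm holds its last target.

## Working session

There is one attempt and no reset: what is moved stays moved. The work goes in short steps, Python scripts to look and compute and a tool call to move; the robot and the scene stay as the last step left them, time stands still between calls to the robot, and variables do not carry over. Pictures are saved under pics/ and viewed, and the job is handed in when it is done.

Besides the shell and the picture viewer there is one more tool, called after "Emit:" as name(argument=value, ...), one argument or row to a line, values as JSON. move_arm: Moves the arm, as the interface text tells. Its arguments: {"type":"object","properties":{"hand":{"type":"array","items":{"type":"number"}},"slide":{"type":"array","items":{"type":"array","items":{"type":"number"}}},"delta_rot":{"type":"array","items":{"type":"array","items":{"type":"number"}}},"force":{"type":"number"}},"required":["hand","slide","delta_rot"]}

```bash
mkdir -p pics; ls
python3 - <<'E'
from bench import r, imaging
import cv2
s=r.sense()
print({k:(v if not hasattr(v,'tolist') else v.tolist()) for k,v in s.items()}, r.tips_ahead)
for n in ["side","top","wrist"]:
    cv2.imwrite(f"pics/{n}0.png",imaging.camera(n)[:,:,::-1]); print(n,imaging.camera_model(n))
E
```

```text
pics
{'clock': 0.0, 'joint_pos': [1.3349844002138957, 0.2388140747619939, -0.014242647145127537, 1.3191951071753951, -1.2883180514534937e-05, 1.5707930453808738], 'joint_velocities': [-0.00017818435899836452, 0.0017852090310414713, 0.0003406666050918233, -0.0013229829669743603, -0.00045082847975077764, -0.0016748423904158888], 'joint_efforts': [-0.00043483968511282, -53.87847661972046, 34.64447736740112, 0.01825362676754594, 3.1521399250777904e-05, -1.1630410767793364e-05], 'tool_pos': [0.12256953616469624, 0.5100899917734929, 0.24166466302464013], 'tcp_rot': [-0.36953100444261905, -3.1196234856900134, 0.0022726895103898142], 'wrist_force': [-0.04055705537116968, 0.16222948932814207, 0.043508042752949075], 'torque': [0.013548135386103008, -0.022549604747676002, -0.04246715666504804], 'gripper_width': 0.08556069162324244} 0.011
side {'fovy': 50.82214541424935, 'cx': 318.8703648641431, 'cy': 201.02727520665306, 'position': array([ 0.5712631 , -1.04272859,  0.72253314]), 'rotation': array([-2.25989097, -0.01653787,  0.02837779])}
top {'fovy': 44.92735569189958, 'cx': 321.2170074971603, 'cy': 199.7764473718852, 'position': array([ 0.41580433, -0.25663205,  1.24883971]), 'rotation': array([-2.16328669,  2.18057967, -0.13056802])}
wrist {'fovy': 68.39827875159023, 'cx': 321.8895386819297, 'cy': 198.38205880072633, 'mount': array([[-3.32672907e-04, -9.47224134e-01, -3.20571877e-01,
         8.26276728e-02],
       [ 9.99999817e-01, -4.77025499e-04,  3.71764424e-04,
        -1.61150712e-04],
       [-5.05065194e-04, -3.20571695e-01,  9.47224120e-01,
        -1.31492610e-01],
       [ 0.00000000e+00,  0.00000000e+00,  0.00000000e+00,
         1.00000000e+00]])}
```

View pics/side0.png

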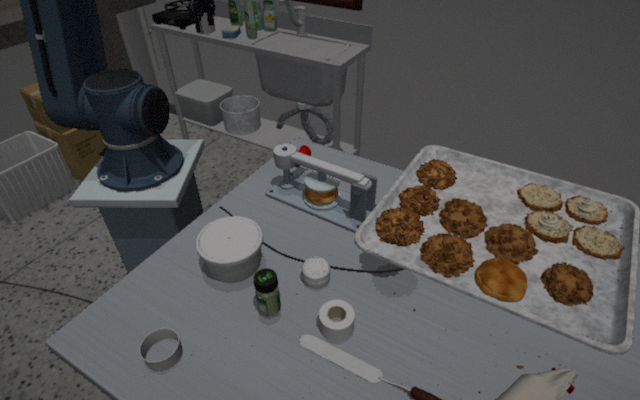

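View pics/top0.png

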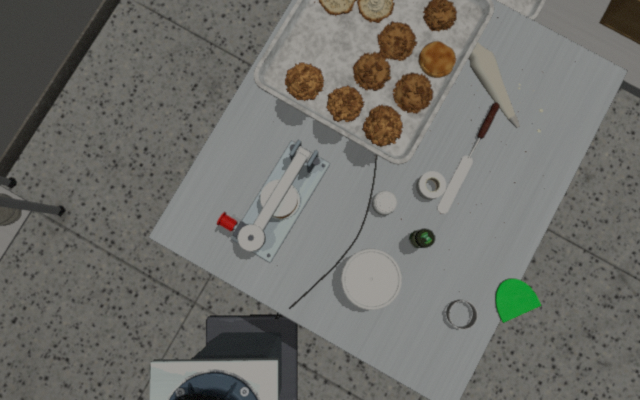

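View pics/wrist0.png

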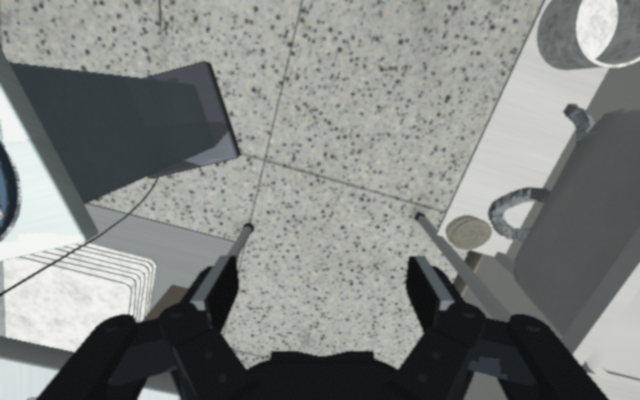

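Side view: press at (275–375,145–225), red knob at (305,152). Top view: knob at (228,222), cup at (250,237). The gripper is off the bench to the left. Zooming in.

```bash
cat > h.py <<'E'
import numpy as np, cv2
from scipy.spatial.transform import Rotation as R
from bench import r, imaging
def cam(n,s=None):
    m=imaging.camera_model(n); f=200/np.tan(np.radians(m['fovy'])/2)
    if 'position' in m: return f,m['cx'],m['cy'],np.array(m['position']),R.from_rotvec(m['rotation']).as_matrix()
    T=np.eye(4);T[:3,:3]=R.from_rotvec(s['tcp_rot']).as_matrix();T[:3,3]=s['tool_pos'];T=T@m['mount']
    return f,m['cx'],m['cy'],T[:3,3],T[:3,:3]
def proj(p,c):
    f,cx,cy,t,M=c; q=M.T@(np.asarray(p)-t); return np.array([cx+f*q[0]/q[2],cy+f*q[1]/q[2]])
def ray(uv,c):
    f,cx,cy,t,M=c; d=M@np.array([(uv[0]-cx)/f,(uv[1]-cy)/f,1]); return t,d/np.linalg.norm(d)
def tri(l):
    A=0;b=0;P=[]
    for uv,c in l:
        t,d=ray(uv,c);Q=np.eye(3)-np.outer(d,d);A=A+Q;b=b+Q@t
    x=np.linalg.solve(A,b); return x,[np.linalg.norm((np.eye(3)-np.outer(ray(u,c)[1],ray(u,c)[1]))@(x-c[3])) for u,c in l]
def onz(uv,c,z):
    t,d=ray(uv,c); return t+d*(z-t[2])/d[2]
E
python3 - <<'E'
from h import *
a=cv2.imread('pics/side0.png');b=cv2.imread('pics/top0.png')
cv2.imwrite('pics/sz.png',cv2.resize(a[130:240,255:395],None,fx=5.5,fy=5.4,interpolation=cv2.INTER_CUBIC))
cv2.imwrite('pics/tz.png',cv2.resize(b[130:270,200:340],None,fx=4.2,fy=4.2,interpolation=cv2.INTER_CUBIC))
for n in('side','top'):
    im=cv2.imread(f'pics/{n}0.png').astype(int); m=(im[:,:,2]>120)&(im[:,:,1]<60)&(im[:,:,0]<70)
    m[:,320:]=0
    v,u=np.where(m);print(n,u.mean(),v.mean(),len(u),u.min(),u.max(),v.min(),v.max())
print(proj([0,0,0],cam('top')),proj([.5,.0,0],cam('top')))
k=tri([((228,222),cam('top')),((305,152),cam('side'))]);print(k)
print(onz((250,237),cam('top'),.13))
E
```

```text
side 302.93333333333334 149.7 30 298 308 146 152
top 226.78947368421052 221.6081871345029 171 217 235 213 229
[212.57220542 422.43784155] [215.57749302 220.07242783]
(array([ 0.49549294, -0.04518084,  0.07757382]), [np.float64(0.0056588233998587905), np.float64(0.0056588233998587905)])
[ 0.45157045 -0.10637587  0.13      ]
```

View pics/sz.png

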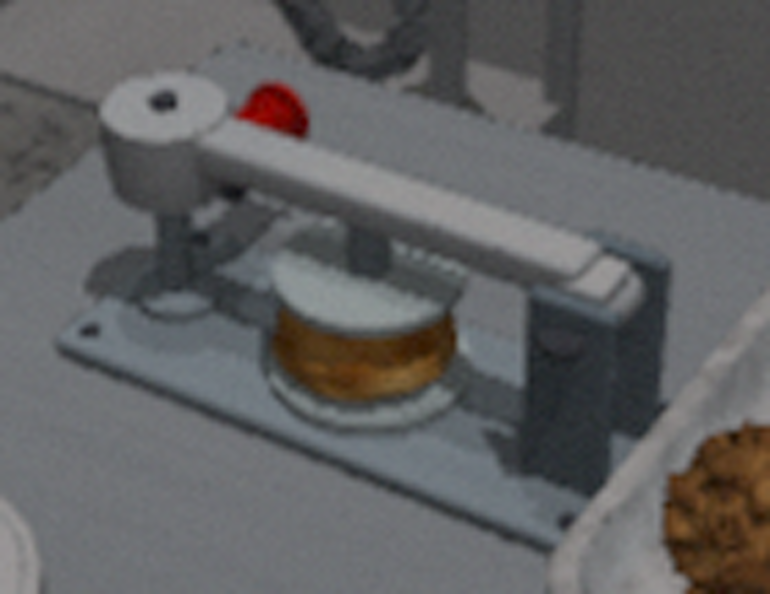

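View pics/tz.png

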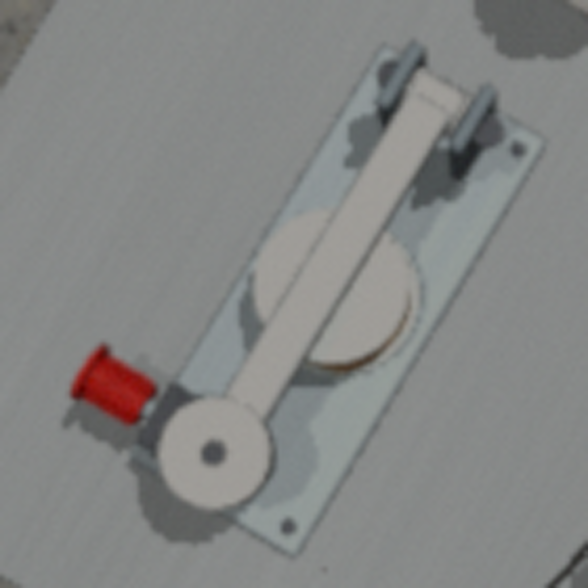

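Plate, arm, cup and knob are clear in both zooms. I'll fit the stand pose from the corners and the cup, then check it with a free triangulation of the knob and cup.

Run:
```python
from h import *
from scipy.optimize import least_squares
S=lambda u,v:(255+(u+.5)/5.5-.5,130+(v+.5)/5.4-.5)
T=lambda u,v:(200+(u+.5)/4.2-.5,130+(v+.5)/4.2-.5)
cs,ct=cam('side'),cam('top')
ob=[(ct,T(213,453),(-.115,0,.130)),(ct,T(545,142),(.15,-.06,.012)),(ct,T(296,556),(-.15,-.06,.012)),(ct,T(388,45),(.15,.06,.012)),
(cs,S(163,100),(-.115,0,.130)),(cs,S(58,345),(-.15,-.06,.012))]
def W(p,l):
    c,s=np.cos(p[2]),np.sin(p[2]);return np.array([p[0]+c*l[0]-s*l[1],p[1]+s*l[0]+c*l[1],l[2]])
f=lambda p:np.concatenate([proj(W(p,l),c)-uv for c,uv,l in ob])
o=least_squares(f,[.55,-.15,-.5],loss='soft_l1');print(o.x,f(o.x).reshape(-1,2).round(1).tolist())
p=o.x
for n,l in dict(knob=(-.115,.073,.072),fl=(-.115,.0935,.072),ball=(-.115,0,.09),hinge=(.12,0,.1)).items():
    w=W(p,l);print(n,w.round(4),proj(w,ct).round(1),proj(w,cs).round(1))
print('cup tri',tri([(T(213,453),ct),(S(163,100),cs)]))
print('flange center px top',T(90,371),'side',S(280,112),tri([(T(92,372),ct),(S(280,110),cs)]))
print('knob grip top', T(118,385), onz(T(118,385),ct,.086))
```

```text
[ 0.54911564 -0.16847863 -0.55430569] [[0.3, -0.4], [1.4, -0.4], [-0.5, 0.7], [-0.6, -1.0], [-0.1, 0.4], [-1.5, -1.9]]
knob [ 0.4898 -0.0459  0.072 ] [228.4 222.2] [301.  154.1]
fl [ 0.5005 -0.0284  0.072 ] [221.2 217.8] [305.2 150.7]
ball [ 0.4513 -0.1079  0.09  ] [252.9 237.6] [285.2 161.2]
hinge [ 0.6511 -0.2316  0.1   ] [304.3 154. ] [362.9 186.5]
cup tri (array([ 0.45098284, -0.10712777,  0.13049676]), [np.float64(0.0005349129368057246), np.float64(0.0005349129368058143)])
flange center px top (221.04761904761904, 217.95238095238096) side (305.5, 150.33333333333334) (array([ 0.50055013, -0.02956782,  0.07505727]), [np.float64(0.00115988710832796), np.float64(0.0011598871083280857)])
knob grip top (227.71428571428572, 221.28571428571428) [ 0.49105745 -0.04678095  0.086     ]
```

Fit, plate, cup and knob agree to about 1–3 mm (cup top 130.5 mm vs 130, flange 75 mm vs 72). Next, planning the grasp: tool down with a 10° outward lean to clear the cup, jaws across the knob.

```bash
cat >> h.py <<'E'
P=np.array([0.5491,-0.1685,-0.5543])
Rz=R.from_euler('z',P[2]).as_matrix(); ax,ay=Rz[:,0],Rz[:,1]; az=np.array([0,0,1.])
H=np.array([P[0],P[1],0])+Rz@np.array([.12,0,.1])
K0=np.array([P[0],P[1],0])+Rz@np.array([-.115,.073,.072])
TILT=np.radians(10)
def tool_R(theta=0,tilt=TILT):
    M=np.column_stack([ay,ax,-az])               # tool x=arm y, y=arm x, z=down
    M=R.from_rotvec(ax*-tilt).as_matrix()@M       # lean the hand out to +y
    return R.from_rotvec(ay*theta).as_matrix()@M
def target(theta=0,pull=0,up=0,knob=None,tilt=TILT):
    k=K0 if knob is None else knob
    k=H+R.from_rotvec(ay*theta).as_matrix()@(k+ay*pull-H)
    M=tool_R(theta,tilt); return k+M[:,2]*.008+az*up,M
def delta(p,M,s=None):
    s=s or r.sense(); C=R.from_rotvec(s['tcp_rot']).as_matrix(); p0=np.array(s['tool_pos'])
    return (C.T@(p-p0)/.03).round(3).tolist(),(np.degrees(R.from_matrix(C.T@M).as_rotvec())/6).round(3).tolist()
def show():
    s=r.sense(); print('t',round(s['clock'],2),'p',np.round(s['tool_pos'],4),'q',np.round(s['joint_pos'],2),'F',np.round(s['wrist_force'],1),'w',round(s['gripper_width'],4)); return s
E
python3 - <<'E'
from h import *
print(tool_R()); p,M=target(up=.14);print(p,delta(p,M))
s=r.sense();print(R.from_rotvec(s['tcp_rot']).as_matrix().round(3))
E
```

```text
[[ 5.18351828e-01  8.50269092e-01 -9.13994128e-02]
 [ 8.37351594e-01 -5.26348241e-01 -1.47647678e-01]
 [-1.73648178e-01 -3.59873669e-18 -9.84807753e-01]]
[ 0.48901128 -0.04708149  0.20412154] ([-16.216, -15.206, 1.274], [1.567, -1.128, 17.99])
[[-0.972  0.234 -0.   ]
 [ 0.234  0.972 -0.001]
 [-0.    -0.001 -1.   ]]
```

Emit:
move_arm(
  hand=[1,1,1,1,1],
  slide=[
    [-16.2,-15.2,0],
    [-16.2,-15.2,0],
    [-16.2,-15.2,0],
    [-16.2,-15.2,0],
    [-16.2,-15.2,0],
  ],
  delta_rot=[
    [0,0,18],
    [0,0,18],
    [0,0,18],
    [0,0,18],
    [0,0,18],
  ],
)

```text
clock: 0.65
tool_pos: [0.2604, 0.2998, 0.2422]
tcp_rot: [1.494, 2.763, -0.0]
wrist_force: [0.7, 0.6, -0.1]
gripper_width: 0.0853
```

```bash
python3 -c "
from h import *
show();print(delta(*target(up=.16)))"
```

```text
t 0.65 p [0.2604 0.2998 0.2422] q [ 0.86  0.02 -0.27  1.28 -0.    1.85] F [ 0.7  0.6 -0.1] w 0.0853
([-13.847, 0.045, 0.605], [0.946, -1.483, 10.799])
```

Emit:
move_arm(
  hand=[1,1,1,1,1],
  slide=[
    [-13.8,0,0.6],
    [-13.8,0,0.6],
    [-13.8,0,0.6],
    [-13.8,0,0.6],
    [-13.8,0,0.6],
  ],
  delta_rot=[
    [0.95,-1.5,10.8],
    [0.95,-1.5,10.8],
    [0.95,-1.5,10.8],
    [0.95,-1.5,10.8],
    [0.95,-1.5,10.8],
  ],
)

```text
clock: 1.15
tool_pos: [0.3985, 0.0913, 0.2315]
tcp_rot: [2.346, 1.993, -0.16]
wrist_force: [0.3, 0.9, 0.3]
gripper_width: 0.0853
```

```bash
python3 -c "
from h import *
show();print(delta(*target(up=.16)))"
```

```text
t 1.15 p [0.3985 0.0913 0.2315] q [ 0.29  0.1  -0.22  1.32 -0.1   2.03] F [0.3 0.9 0.3] w 0.0853
([-4.015, 3.731, 0.636], [0.334, -0.497, 3.724])
```

Emit:
move_arm(
  hand=[1,1,1,1,1],
  slide=[
    [-4,3.7,0.6],
    [-4,3.7,0.6],
    [-4,3.7,0.6],
    [-4,3.7,0.6],
    [-4,3.7,0.6],
  ],
  delta_rot=[
    [0.35,-0.5,3.7],
    [0.35,-0.5,3.7],
    [0.35,-0.5,3.7],
    [0.35,-0.5,3.7],
    [0.35,-0.5,3.7],
  ],
)

```text
clock: 1.65
tool_pos: [0.489, -0.0455, 0.2242]
tcp_rot: [2.66, 1.493, -0.237]
wrist_force: [-0.3, -0.1, -0.7]
gripper_width: 0.0857
```

Run:
```python
from h import *
s=show();im=imaging.camera('wrist');cv2.imwrite('pics/w1.png',im[:,:,::-1])
c=cam('wrist',s)
print(delta(*target(up=.16)))
for n,p in dict(knob=K0,flange=K0+ay*.0205,cup=H-.235*ax+az*.03).items(): print(n,proj(p,c).round(1))
a=im.astype(int);m=(a[:,:,0]>110)&(a[:,:,1]<60)&(a[:,:,2]<70);v,u=np.where(m);print(u.mean(),v.mean(),len(u))
```

```text
t 1.65 p [ 0.489  -0.0455  0.2242] q [-0.    0.26 -0.05  1.36 -0.15  2.12] F [-0.3 -0.1 -0.7] w 0.0857
([-0.061, 0.074, 0.022], [-0.026, 0.006, 0.076])
knob [323.5 159.9]
flange [323.7 139.2]
cup [322.9 258.3]
322.8983774551665 159.76515798462853 1171
```

View pics/w1.png

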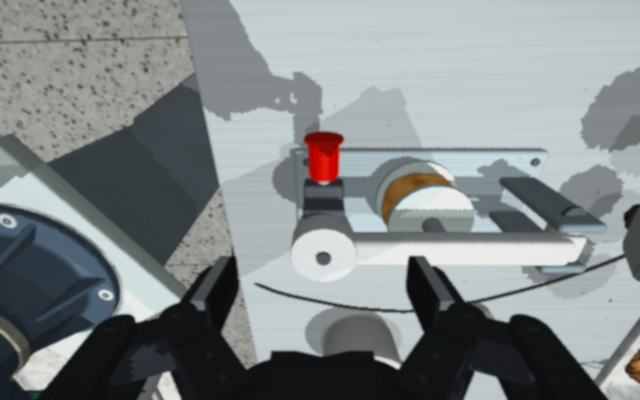

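The wrist view confirms it: knob at (323,158) and cup top at (323,258), both within 1–2 px of prediction, axes aligned. Descending around the knob.

```bash
python3 -c "
from h import *
for u in (.1,.05,.02,0): print(delta(*target(up=u)))"
```

```text
([0.287, 0.083, 1.992], [-0.026, 0.006, 0.076])
([0.578, 0.089, 3.633], [-0.026, 0.006, 0.076])
([0.752, 0.094, 4.618], [-0.026, 0.006, 0.076])
([0.868, 0.096, 5.274], [-0.026, 0.006, 0.076])
```

Emit:
move_arm(
  hand=[1,1,1,1,1],
  slide=[
    [0.2,0.08,1.5],
    [0.4,0.08,2.6],
    [0.58,0.09,3.63],
    [0.7,0.09,4.3],
    [0.75,0.09,4.62],
  ],
  delta_rot=[
    [0,0,0.08],
    [0,0,0.08],
    [0,0,0.08],
    [0,0,0.08],
    [0,0,0.08],
  ],
)

```text
clock: 2.2
tool_pos: [0.4875, -0.0452, 0.0833]
tcp_rot: [2.662, 1.488, -0.237]
wrist_force: [-0.1, -0.4, 0.4]
gripper_width: 0.0853
```

Run:
```python
from h import *
s=show();cv2.imwrite('pics/w2.png',imaging.camera('wrist')[:,:,::-1]);print(delta(*target()))
```

```text
t 2.2 p [ 0.4875 -0.0452  0.0833] q [-0.    0.35 -0.3   1.02 -0.15  2.13] F [-0.1 -0.4  0.4] w 0.0853
([0.089, 0.072, 0.618], [-0.033, 0.015, 0.029])
```

View pics/w2.png

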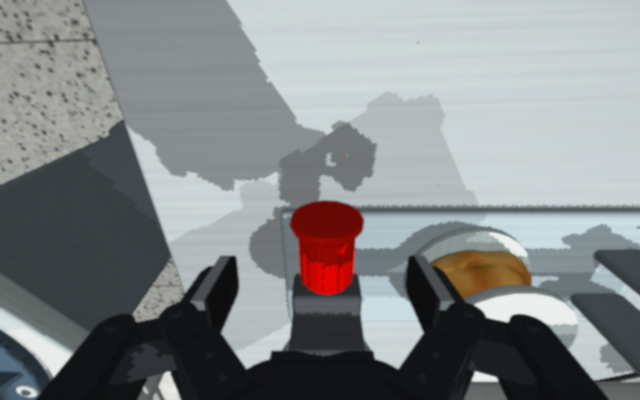

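The knob (327,245) sits centrally between the fingers. Going down the last 19 mm and closing.

Emit:
move_arm(
  hand=[1,1,1,0,0],
  slide=[
    [0.05,0.07,0.35],
    [0.09,0.07,0.62],
    [0.09,0.07,0.62],
    [0.09,0.07,0.62],
    [0.09,0.07,0.62],
  ],
  delta_rot=[
    [0,0,0],
    [0,0,0],
    [0,0,0],
    [0,0,0],
    [0,0,0],
  ],
  force=50,
)

```text
clock: 2.75
tool_pos: [0.4911, -0.0484, 0.0663]
tcp_rot: [2.663, 1.483, -0.233]
wrist_force: [-0.2, 0.1, -0.1]
gripper_width: 0.059
```

Emit:
move_arm(
  hand=[0,0,0,0,0],
  slide=[
    [0,0,0],
    [0,0,0],
    [0,0,0],
    [0,0,0],
    [0,0,0],
  ],
  delta_rot=[
    [0,0,0],
    [0,0,0],
    [0,0,0],
    [0,0,0],
    [0,0,0],
  ],
)

```text
clock: 3.25
tool_pos: [0.4894, -0.0472, 0.0663]
tcp_rot: [2.665, 1.487, -0.236]
wrist_force: [-7.4, 7.8, 10.8]
gripper_width: 0.0265
```

Run:
```python
from h import *
s=show();cv2.imwrite('pics/w3.png',imaging.camera('wrist')[:,:,::-1]);print(delta(*target()))
for l in (.006,.012,.018,.02): print(delta(*target(pull=l)))
```

```text
t 3.25 p [ 0.4894 -0.0472  0.0663] q [-0.01  0.37 -0.32  0.98 -0.15  2.12] F [-7.4  7.8 10.8] w 0.0265
([0.01, -0.013, 0.073], [-0.038, -0.005, 0.015])
([0.207, -0.013, 0.039], [-0.038, -0.005, 0.015])
([0.404, -0.012, 0.004], [-0.038, -0.005, 0.015])
([0.601, -0.012, -0.031], [-0.038, -0.005, 0.015])
([0.667, -0.012, -0.042], [-0.038, -0.005, 0.015])
```

View pics/w3.png

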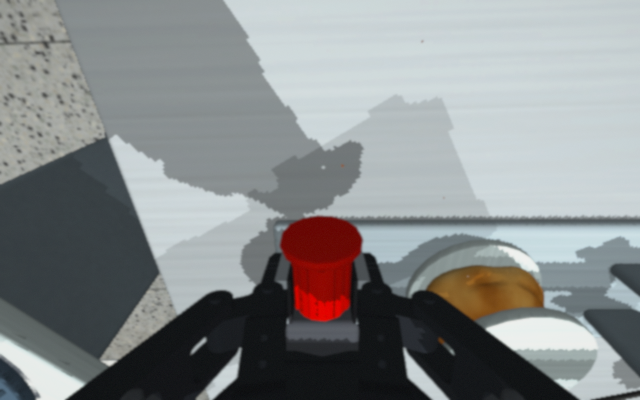

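Firmly gripped (26.5 mm, knob centred at (320,290)). There's a bias of about 10 N sideways and upward; I'll relieve that and start the pull along arm +y.

Emit:
move_arm(
  hand=[0,0,0,0,0],
  slide=[
    [0,-0.07,-0.07],
    [0.1,-0.07,-0.09],
    [0.2,-0.07,-0.1],
    [0.3,-0.07,-0.12],
    [0.4,-0.07,-0.14],
  ],
  delta_rot=[
    [0,0,0],
    [0,0,0],
    [0,0,0],
    [0,0,0],
    [0,0,0],
  ],
)

```text
clock: 3.8
tool_pos: [0.4952, -0.0368, 0.0674]
tcp_rot: [2.663, 1.483, -0.237]
wrist_force: [-2.7, -6.0, -5.5]
gripper_width: 0.0268
```

Run:
```python
from h import *
s=show();F=np.array(s['wrist_force']);print('F arm axes',(Rz.T@F).round(1),'pull',(np.array(s['tool_pos'])-[.4894,-.0472,.0663])@Rz)
```

```text
t 3.8 p [ 0.4952 -0.0368  0.0674] q [ 0.01  0.38 -0.3   0.99 -0.15  2.15] F [-2.7 -6.  -5.5] w 0.0268
F arm axes [ 0.8 -6.5 -5.5] pull [-0.00051698  0.01185579  0.00114016]
```

Pulled 11.9 mm with a spring force of 6.5 N, as expected. I'm lifting slightly (5.5 N), so I'll ease down while finishing the pull.

Emit:
move_arm(
  hand=[0,0,0,0,0],
  slide=[
    [0,0,0.06],
    [0.08,0,0.05],
    [0.16,0,0.03],
    [0.22,0,0.02],
    [0.25,0,0.02],
  ],
  delta_rot=[
    [0,0,0],
    [0,0,0],
    [0,0,0],
    [0,0,0],
    [0,0,0],
  ],
)

```text
clock: 4.3
tool_pos: [0.4986, -0.0315, 0.0664]
tcp_rot: [2.661, 1.482, -0.239]
wrist_force: [-8.0, -12.7, 7.9]
gripper_width: 0.0265
```

Run:
```python
from h import *
s=show();F=np.array(s['wrist_force']);print('F arm axes',(Rz.T@F).round(1),'pull',(np.array(s['tool_pos'])-[.4894,-.0472,.0663])@Rz)
```

```text
t 4.3 p [ 0.4986 -0.0315  0.0664] q [ 0.02  0.39 -0.29  0.99 -0.15  2.16] F [ -8.  -12.7   7.9] w 0.0265
F arm axes [ -0.1 -15.    7.9] pull [-0.00041637  0.01821388  0.00010254]
```

At the stop: 18.2 mm, 15 N (over the 8 N spring), arm pressed down. Quick look, and working out the lift screw.

Run:
```python
from h import *
s=show()
for n in('wrist','side'): cv2.imwrite(f'pics/{n}4.png',imaging.camera(n)[:,:,::-1])
C=R.from_rotvec(s['tcp_rot']).as_matrix();p=np.array(s['tool_pos'])
for k in range(1,6):
    Q=R.from_rotvec(ay*.022*k).as_matrix();print(.022*k,delta(H+Q@(p-H),Q@C,s))
a=cv2.imread('pics/wrist4.png')[150:400,160:500];b=cv2.imread('pics/side4.png')[110:235,250:420]
cv2.imwrite('pics/z4.png',np.hstack([cv2.resize(a,(400,294)),cv2.resize(b,(400,294))]))
```

```text
t 4.3 p [ 0.4986 -0.0315  0.0664] q [ 0.02  0.39 -0.29  0.99 -0.15  2.16] F [ -8.  -12.7   7.9] w 0.0265
0.022 ([-0.031, -0.023, -0.17], [0.207, -0.0, -0.037])
0.044 ([-0.061, -0.042, -0.34], [0.414, -0.0, -0.075])
0.066 ([-0.092, -0.057, -0.511], [0.62, -0.0, -0.112])
0.088 ([-0.123, -0.069, -0.682], [0.827, -0.0, -0.149])
0.10999999999999999 ([-0.154, -0.076, -0.853], [1.034, -0.0, -0.186])
```

View pics/z4.png

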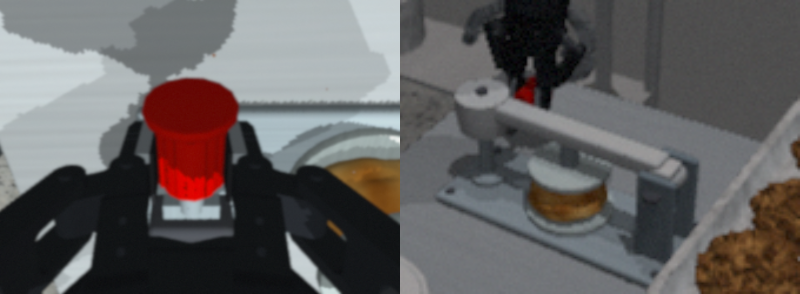

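The knob's rod is now exposed, no slip, arm still down and hand clear of the cup. Lifting along the arc.

Emit:
move_arm(
  hand=[0,0,0,0,0],
  slide=[
    [-0.03,-0.02,-0.21],
    [-0.06,-0.04,-0.38],
    [-0.09,-0.06,-0.55],
    [-0.12,-0.07,-0.72],
    [-0.15,-0.08,-0.9],
  ],
  delta_rot=[
    [0.21,0,-0.04],
    [0.41,0,-0.07],
    [0.62,0,-0.11],
    [0.83,0,-0.15],
    [1.03,0,-0.19],
  ],
)

```text
clock: 4.9
tool_pos: [0.4966, -0.0303, 0.0931]
tcp_rot: [-2.712, -1.529, 0.329]
wrist_force: [-3.9, -12.4, -5.0]
gripper_width: 0.0262
```

```bash
cat >> h.py <<'E'
def stat():
    s=show();F=np.array(s['wrist_force']);q=Rz.T@(np.array(s['tool_pos'])-H);q0=Rz.T@(np.array([.4986,-.0315,.0664])-H)
    th=-np.arctan2(q[0]*q0[2]-q[2]*q0[0],q[0]*q0[0]+q[2]*q0[2])*-1
    C=R.from_rotvec(s['tcp_rot']).as_matrix()
    print('F arm',(Rz.T@F).round(1),'theta',round(th,4),'r err',np.hypot(q[0],q[2])-np.hypot(q0[0],q0[2]),'y pull rel',q[1]-q0[1],'hand rot',(Rz.T@(R.from_matrix(C)*R.from_rotvec([2.661,1.482,-.239]).inv()).as_rotvec()).round(3))
E
python3 -c "
from h import *
stat()"
```

```text
t 4.9 p [ 0.4966 -0.0303  0.0931] q [-0.    0.42 -0.17  1.17 -0.09  2.12] F [ -3.9 -12.4  -5. ] w 0.0262
F arm [  3.2 -12.6  -5. ] theta 0.1129 r err 4.0984398562399216e-05 y pull rel -3.424555912739935e-05 hand rot [0.    0.112 0.   ]
```

Arm is lifting on the exact arc (θ=0.113, radius error 0.04 mm, latch held). Continuing.

Emit:
move_arm(
  hand=[0,0,0,0,0],
  slide=[
    [-0.03,-0.02,-0.17],
    [-0.06,-0.04,-0.34],
    [-0.09,-0.06,-0.51],
    [-0.12,-0.07,-0.68],
    [-0.15,-0.08,-0.85],
  ],
  delta_rot=[
    [0.21,0,-0.04],
    [0.41,0,-0.07],
    [0.62,0,-0.11],
    [0.83,0,-0.15],
    [1.03,0,-0.19],
  ],
)

```text
clock: 5.4
tool_pos: [0.4972, -0.0306, 0.1191]
tcp_rot: [-2.614, -1.492, 0.399]
wrist_force: [-4.2, -11.7, -4.9]
gripper_width: 0.0263
```

Emit:
move_arm(
  hand=[0,0,0,0,0],
  slide=[
    [-0.03,-0.02,-0.17],
    [-0.06,-0.04,-0.34],
    [-0.09,-0.06,-0.51],
    [-0.12,-0.07,-0.68],
    [-0.15,-0.08,-0.85],
  ],
  delta_rot=[
    [0.21,0,-0.04],
    [0.41,0,-0.07],
    [0.62,0,-0.11],
    [0.83,0,-0.15],
    [1.03,0,-0.19],
  ],
)

```text
clock: 5.9
tool_pos: [0.5001, -0.0325, 0.1448]
tcp_rot: [-2.514, -1.452, 0.464]
wrist_force: [-5.0, -11.2, -6.0]
gripper_width: 0.0262
```

```bash
python3 -c "
from h import *
stat()"
```

```text
t 5.9 p [ 0.5001 -0.0325  0.1448] q [-0.06  0.53  0.11  1.52 -0.01  2.03] F [ -5.  -11.2  -6. ] w 0.0262
F arm [  1.7 -12.2  -6. ] theta 0.3318 r err 6.883447102390416e-05 y pull rel -5.335074595283484e-06 hand rot [-0.     0.331  0.002]
```

Remaining 0.103 rad to reach about 0.435.

Emit:
move_arm(
  hand=[0,0,0,0,0],
  slide=[
    [-0.03,-0.02,-0.17],
    [-0.06,-0.04,-0.34],
    [-0.09,-0.06,-0.51],
    [-0.12,-0.07,-0.68],
    [-0.145,-0.075,-0.8],
  ],
  delta_rot=[
    [0.21,0,-0.04],
    [0.41,0,-0.07],
    [0.62,0,-0.11],
    [0.83,0,-0.15],
    [0.97,0,-0.18],
  ],
)

```text
clock: 6.4
tool_pos: [0.5051, -0.0355, 0.1686]
tcp_rot: [-2.419, -1.414, 0.52]
wrist_force: [-5.3, -11.2, -4.7]
gripper_width: 0.0267
```

Emit:
move_arm(
  hand=[0,0,0,0,0],
  slide=[
    [0,0,0],
    [0,0,0],
    [0,0,0],
    [0,0,0],
    [0,0,0],
  ],
  delta_rot=[
    [0,0,0],
    [0,0,0],
    [0,0,0],
    [0,0,0],
    [0,0,0],
  ],
)

```text
clock: 6.9
tool_pos: [0.5051, -0.0355, 0.1684]
tcp_rot: [-2.42, -1.415, 0.52]
wrist_force: [-4.6, -11.0, -4.9]
gripper_width: 0.0265
```

Run:
```python
from h import *
stat();print(np.abs(r.sense()['joint_velocities']).max())
for n in('side','top'): cv2.imwrite(f'pics/{n}5.png',imaging.camera(n)[:,:,::-1])
a=cv2.imread('pics/side5.png')[80:240,240:400];b=cv2.imread('pics/top5.png')[130:290,190:350]
cv2.imwrite('pics/z5.png',cv2.resize(np.hstack([a,b]),None,fx=2.5,fy=2.5,interpolation=cv2.INTER_CUBIC))
```

```text
t 6.9 p [ 0.5051 -0.0355  0.1684] q [-0.09  0.6   0.24  1.69  0.03  1.99] F [ -4.6 -11.   -4.9] w 0.0265
F arm [  1.9 -11.7  -4.9] theta 0.4339 r err 4.495525194725403e-05 y pull rel 1.4926070039736339e-05 hand rot [0.    0.433 0.002]
0.001361007363328621
```

View pics/z5.png

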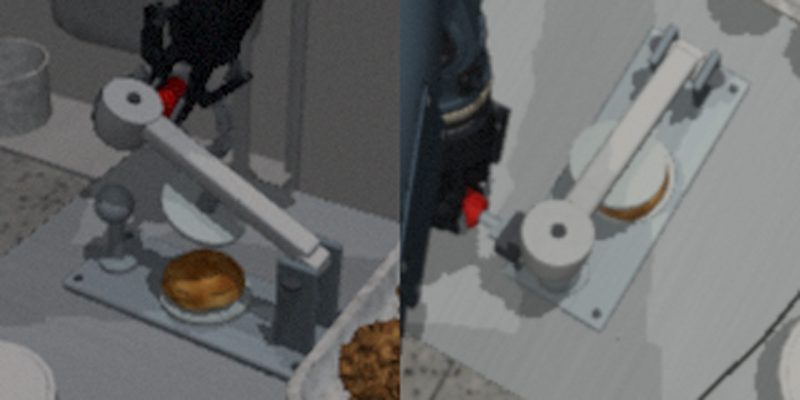

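View pics/side5.png

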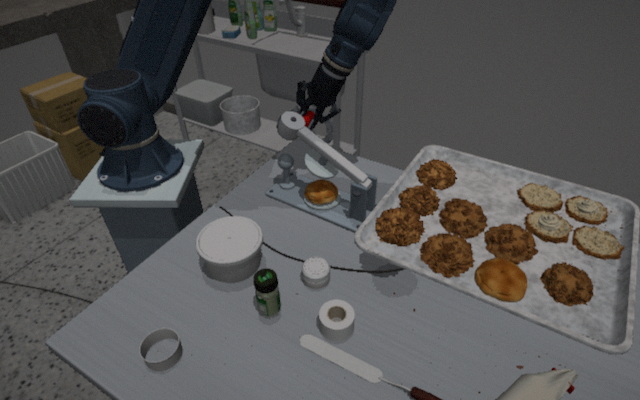

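The arm is up, the ball exposed, the bun still on its plate and the bystanders unmoved. I'll triangulate the cup top (side ≈ (293,119), top ≈ (253,222)) as an independent height check.

Run:
```python
from h import *
x,e=tri([((293.1,119.0),cam('side')),((253.1,221.9),cam('top'))]);print(x,e)
Q=R.from_rotvec(ay*.434).as_matrix();pr=lambda l:H+Q@Rz@np.array(l)
print('pred top',pr((-.235,0,.03)),'cup',pr((-.235,0,-.01)),'ball',H+Rz@np.array([-.235,0,-.01]))
for n in('side','top'):
    d=cv2.absdiff(cv2.imread(f'pics/{n}0.png'),cv2.imread(f'pics/{n}5.png')).max(2)
    for nm,(u,v,w) in dict(side=dict(shaker=(266,290,30),timer=(315,271,18),roll=(336,320,22),tub=(230,248,38)),top=dict(shaker=(423,238,15),timer=(385,203,14),roll=(431,185,16),tub=(371,279,32)))[n].items():
        print(n,nm,round(d[v-w:v+w,u-w:u+w].mean(),1))
```

```text
[ 0.48073385 -0.12543492  0.22537124] [np.float64(0.00041974971893255153), np.float64(0.00041974971893248524)]
pred top [ 0.48056977 -0.12607723  0.22603701] cup [ 0.46626813 -0.11722399  0.18974537] ball [ 0.45131905 -0.10796995  0.09      ]
side shaker 4.5
side timer 4.3
side roll 4.4
side tub 4.5
top shaker 13.8
top timer 17.4
top roll 17.0
top tub 18.0
```

```bash
python3 -c "
from bench import finish_job
print(finish_job())"
```

```text
the job is handed in; nothing more can be done
None
```

The press is open and the job is handed in, with the gripper still holding the arm up by the red knob. It took 7 s of the 38 s allowed.

I gripped the knob across its diameter at 50 N and pulled it straight away from the arm. It stopped at 18.2 mm, and the pull rose to 15 N against the 8 N spring, while the arm was still down. I then lifted the arm along its hinge arc, with the latch held out, to 0.434 rad.

**Last checks:**
- **Cup height:** by the fitted pose and the gripper's reading, the cup is 99.7 mm above the ball. Two camera views put the cup top at 225.4 mm, against 226.0 mm predicted.
- **At rest:** joint speeds are near zero, and the latch position did not change during the lift.
- **Bun and bystanders:** the bun is still on its plate. The side-view comparison shows the other items unmoved. In the top view, the image differences around them were larger. I put that down to the robot's shadow and did not check further.

**During the pull:** at 12 mm the hand was lifting the arm slightly, with about 1 mm of rise at 5.5 N. I eased it back down before finishing the pull.

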